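# Turn the decorating wheel to the blue glaze

### The arm

A 6-joint arm with a two-finger parallel gripper is mounted at the origin on the work surface. World frame = base frame: x ahead of the robot, y to its left, z up, the work surface at z = 0. Lengths are in m, angles in rad, forces in N, time in s.
With the tool pointing down it reaches from about 0.3 to 0.775 m from the base axis. Payload 14.6 kg.
Tool frame: the origin (TCP) lies midway between the tips of the shut fingers; the grasp point (between the pads) lies 19 mm behind it; z points along the fingers, y is the direction in which the jaws open and shut (so a half turn about z gives the same grasp; the last joint's range is limited). The gripper opens to 85 mm and grips with 20 to 120 N. Pads are 22 mm wide; open, the fingers measure 114 mm over their backs; the gripper's body (76 mm by 85 mm) begins 54 mm behind the grasp point. The pads swing forward as they close: fully open they stand 13 mm farther back than shut.
Start: joints at [-1.281, 0.3, 1.521, -0, 1.321, -0.067], TCP at [0.192, -0.515, 0.231] pointing down, gripper open.
Joint ranges: [-3.03, 3.03], [-0.79, 2.21], [0.23, 2.52], [-1.04, 4.18], [0, 3.07], [-2.55, 2.55]. Speed limits (rad/s): [2.22, 2.22, 2.57, 3.14, 3.14, 3.14].

### API

Orientations are given as [roll, pitch, yaw] about the fixed x, y, z axes, in that order (R = Rz(yaw) Ry(pitch) Rx(roll)).
In Python, from plant import r gives the robot as it stands.
- The arm moves only by the tool drive_tool, never from a script. Its argument "series" is a list of rows, each a list of 7 numbers: the opening, from -1 (shut) to 1 (fully open), so that 0 is half open, then the shift along the tool's x, y, z in m, then the turn, a rotation vector about the tool's x, y, z in degrees. A call has 1 to 8 rows; each row is the pose to reach, as a shift and turn from the pose commanded when the call began, along the tool's axes at that moment; what a row does not reach only later rows make up. A row lasts 1/8 s, in which the tool goes at most 62.5 mm and 10.7 degrees, less where a joint would pass 70% of its speed; a pose out of reach is approached as far as the arm can. A call with a gripper value outside its range is refused whole. The fingers move at their own pace and stop on an object; the grip force is fixed at half the most. Time passes only in rows, so rows that repeat a pose let the fingers close. It gives the time, the measured TCP pose, the force and the opening at its end, in the units of the state.
- r.observe(): the state, without advancing time (a new reading comes with each control period).
- r.grab_frame(name): name is "scene" or "top" or "wrist"; returns the picture (420x560x3 uint8, red, green, blue); there is no depth.
- r.calibration(name): a dict with "fx", "fy", "cx", "cy" (pixels), "world_from_camera" (4x4, takes a point from camera to world coordinates). Camera axes: x right, y down, z forward; pixel columns grow to the right and rows downward; lengths in m; the calibration is good to about 2 mm. A picture is of the moment at which its call begins: read the wrist's pose just before it. calibration takes no time and is no camera call; for the wrist camera it gives the pose at the moment of the call.
- r.job_done(): hands the job in, once; it reports no verdict.
The state is a dict: "time_s": time; "qpos": joint angles; "dq": joint speeds; "joint_torque": joint torques, N m; "tcp_pos": TCP position; "orientation": TCP orientation; "wrist_force": force on the tool from outside, world axes, zero at the start; "ft_torque": the same for the moment, N m; "grip_width": finger opening in m.
Only numpy, scipy, OpenCV 4.12 (cv2) and the standard library are available. Lean on these libraries where they do the work, as an engineer would, in place of code of your own. Each camera call takes 0.05 s, during which the arm holds its last target. There are 200 camera calls.

### The job

The blue glaze is next: gently turn the decorating wheel, pushing on its arms with a fingertip, until the red arm points straight at the middle of the blue jar, so that the bowl's bare clay spot faces that jar. Let the bowl ride round untouched, keep off the metal disc, do not spin the wheel or grip its arms hard, and leave the jars and everything else standing where they are. Finish with the wheel at rest and the hand clear.

Things in the scene. Friction and masses are not known exactly. Their poses are not given: they have to be found in the camera images.
- disc: The wheel's aluminium disc, 148 mm across, 12 mm thick, on a fixed steel foot. Turns about its vertical axis either way (no stop in the first turn) and stays where left: light friction, about 2 N at an arm's end, hardly any coasting. Origin on the axis at its underside, 52 mm above the table; x axis along the red arm, z up. The three arms turn with it.
- red_arm: The wheel's red arm, the pointer: a level bar 14 mm wide, 12 mm high, ending in a 20 mm ball; mid-height 58 mm above the table, free space below and beside it. Stands out from the disc's rim, 74 mm from the axis, to 145 mm. Origin on the axis at the disc's underside; x along the arm.
- black_arm_1: A black arm of the same shape and size, 120 degrees counterclockwise of the red arm. Origin on the wheel's axis at the disc's underside; x along this arm.
- black_arm_2: A black arm of the same shape and size, 240 degrees counterclockwise of the red arm. Origin on the wheel's axis at the disc's underside; x along this arm.
- bowl: Cream ceramic bowl, 100 mm across the rim, 42 mm high, standing loose in the middle of the disc (its rim is 106 mm above the table) and riding round with it. Origin under its centre; x axis towards its bare terracotta spot, which sits over the red arm.
- blue_jar: Blue glaze jar, the one to point at: closed, all blue, 60 mm across, 64 mm high, loose on the table about 240 mm from the wheel's axis. Origin at the centre of its underside.
- brown_jar: Brown glaze jar, same shape and size as the blue one; to be left alone. Origin at the centre of its underside.
- white_jar: White glaze jar, same shape and size; to be left alone. Origin at the centre of its underside.
- green_jar: Green glaze jar, same shape and size; to be left alone. Origin at the centre of its underside.
- vase: Round stone-grey vase, 136 mm across, 116 mm high, loose at the left side of the table; to be left alone. Origin at the centre of its underside.
- brush: Brush with a wooden handle, 190 mm long, lying loose at the right side; to be left alone.
- billet: Stick of split firewood, 200 x 45 x 35 mm, lying loose at the right side; to be left alone. Origin at the centre of its underside.
Not all that is in view belongs to the job. There is more than one size of the bowl; the one meant has the size given above.

How it is judged:
On the way, in this order (a step that is already met when the one before it is completed fails the run):
1. a finger pushes on an arm of the wheel ((contact force between the fingers and red_arm above 0.3 N or contact force between the fingers and black_arm_1 above 0.3 N or contact force between the fingers and black_arm_2 above 0.3 N)), for 0.05 s.
2. the red arm points at the blue jar (x of blue_jar in the frame of disc above 0.15 m and y of blue_jar in the frame of disc between -0.02 and 0.02 m), for 0.2 s.
At the end, for the whole second after the job is handed in: The red arm's line passes within 20 mm of the blue jar's centre; the wheel is at rest; the bowl stands upright and still within 12 mm of the disc's middle, its spot within 0.17 rad of the red arm; every jar stands upright within 12 mm of its start (all of step 2 and angular speed of disc below 0.05 rad/s and horizontal distance between bowl and disc below 0.012 m and angle between the x axis of bowl and the x axis of disc, either way round below 0.17 rad and angle between bowl's own z axis and vertical below 0.05 rad and linear speed of bowl below 0.02 m/s and distance of each of blue_jar, brown_jar, white_jar, green_jar from where it was at the start of the episode below 0.012 m and angle between each of blue_jar, brown_jar, white_jar, green_jar's own z axis and vertical below 0.1 rad); the robot touches nothing.
It fails at once if the robot touches the bowl or the disc (over 1 N) (contact force between any of the fingers, the arm and bowl above 1 N or contact force between any of the fingers, the arm and disc above 1 N).
It fails at once if the bowl is lifted, tipped or slides off the middle (20 mm) (z of bowl in the frame of disc above 0.022 m or angle between bowl's own z axis and vertical above 0.2 rad or horizontal distance between bowl and disc above 0.02 m).
It fails at once if the wheel is spun (over 3 rad/s), or an arm of it gripped or pushed with more than 25 N (angular speed of disc above 3 rad/s or contact force between any of the fingers, the arm and red_arm above 25 N or contact force between any of the fingers, the arm and black_arm_1 above 25 N or contact force between any of the fingers, the arm and black_arm_2 above 25 N).
It fails at once if a jar is lifted, tipped or moved by more than 15 mm (distance of any of blue_jar, brown_jar, white_jar, green_jar from where it was at the start of the episode above 0.015 m or angle between any of blue_jar, brown_jar, white_jar, green_jar's own z axis and vertical above 0.25 rad).
It fails at once if the vase, brush or firewood is moved by more than 20 mm (distance of any of vase, brush, billet from where it was at the start of the episode above 0.02 m).
It also fails if it takes over 48 s, if anything falls off the work surface, if the arm or the gripper's body presses on something with over 40 N, if the wrist force passes 120 N, or if a joint passes its speed limit or range.

## Working session

There is one attempt and no reset: what is moved stays moved. The work goes in short steps, Python scripts to look and compute and a tool call to move; the robot and the scene stay as the last step left them, time stands still between calls to the robot, and variables do not carry over. Pictures are saved under pics/ and viewed, about 8 in all and at most 12, crops included, and the job is handed in when it is done.

Besides the shell and the picture viewer there is one more tool, called after "Emit:" as name([rows], argument=value, ...), one row to a line, values as JSON. drive_tool: Moves the arm, as the interface text tells. Its arguments: {"type":"object","properties":{"series":{"type":"array"}},"required":["series"]}

```bash
mkdir -p pics
python3 - <<'E'
from plant import r
import cv2
s=r.observe();print(s)
for n in("top","scene"):
    c=r.calibration(n);print(n,c)
    cv2.imwrite(f"pics/{n}0.png",r.grab_frame(n)[:,:,::-1])
E
```

```text
{'time_s': 0.0, 'qpos': array([-1.28060456e+00,  3.00467325e-01,  1.52162157e+00, -1.03679719e-05,
        1.32069212e+00, -6.65617303e-02]), 'dq': array([ 3.83279790e-04,  2.64765641e-04,  5.03564964e-05,  1.02157661e-03,
       -1.06118973e-03,  1.40173443e-04]), 'joint_torque': array([ 1.21245092e-03, -5.43499267e+01, -3.61793196e+01,  2.18561161e-05,
        4.04018167e-03, -8.81282972e-06]), 'tcp_pos': array([ 0.19202237, -0.51512636,  0.23070625]), 'orientation': array([-3.14040625e+00, -6.90213800e-05,  3.56756026e-01]), 'wrist_force': array([-1.22952888, -0.34756526, -0.08685457]), 'ft_torque': array([-0.01200267, -0.05189866,  0.04667519]), 'grip_width': 0.08520478278524303}
top {'fx': 417.64193696569976, 'fy': 417.64193696569976, 'cx': 285.15528904653115, 'cy': 210.94067164097095, 'world_from_camera': array([[ 0.02972318, -0.9984373 ,  0.04732324,  0.50073586],
       [-0.99950245, -0.02918832,  0.01195363, -0.00368031],
       [-0.01055367, -0.04765499, -0.9988081 ,  1.46765933],
       [ 0.        ,  0.        ,  0.        ,  1.        ]])}
scene {'fx': 398.1630150699499, 'fy': 398.1630150699499, 'cx': 281.4383226305028, 'cy': 206.23175204364432, 'world_from_camera': array([[ 0.42747782,  0.55755593, -0.71161373,  1.58496543],
       [ 0.90380436, -0.24615818,  0.35006261, -0.49173904],
       [ 0.02000994, -0.79280359, -0.60914865,  0.95146115],
       [ 0.        ,  0.        ,  0.        ,  1.        ]])}
```

View pics/top0.png

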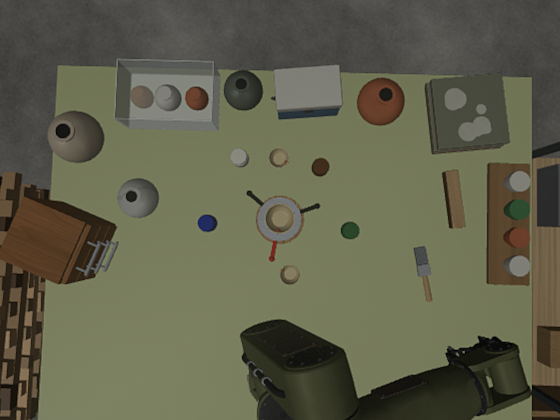

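View pics/scene0.png

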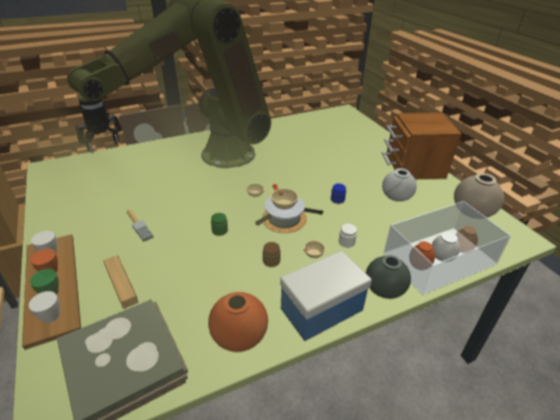

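The top view shows the wheel at about (280,218), the red arm tip at (272,259) and the blue jar at (207,223), so the wheel needs a clockwise turn of about 75°. I'll measure it more closely.

```bash
cat > h.py <<'E'
import cv2,numpy as np
from plant import r
def ray(n,u,v,z):
    c=r.calibration(n);T=c["world_from_camera"]
    d=T[:3,:3]@[(u-c["cx"])/c["fx"],(v-c["cy"])/c["fy"],1.];o=T[:3,3]
    return o+d*(z-o[2])/d[2]
def blobs(im,lo,hi,box):
    h=cv2.cvtColor(im,cv2.COLOR_RGB2HSV);m=cv2.inRange(h,np.array(lo),np.array(hi))
    k=np.zeros_like(m);x0,y0,x1,y1=box;k[y0:y1,x0:x1]=m[y0:y1,x0:x1]
    n,l,s,c=cv2.connectedComponentsWithStats(k)
    i=1+np.argmax(s[1:,4]);return np.argwhere(l==i)[:,::-1],c[i],s[i]
def measure(C=None,box=(180,150,370,290)):
    im=r.grab_frame("top")
    pb,cb,sb=blobs(im,(110,120,40),(130,255,255),box)
    J=ray("top",*cb,0.05)
    bo=blobs(im,(8,40,120),(30,150,255),(255,195,305,242))
    if C is None:
        C=ray("top",*cv2.minEnclosingCircle(bo[0].astype(np.float32))[0],0.106)
    h=cv2.cvtColor(im,cv2.COLOR_RGB2HSV)
    pr,cr,sr=blobs(im,(172,130,60),(180,255,255),(225,165,335,275))
    P=np.array([ray("top",*p,0.062) for p in pr])[:,:2]
    far=P[np.linalg.norm(P-C[:2],axis=1)>0.085]
    f=far.mean(0);a=np.degrees(np.arctan2(*(f-C[:2])[::-1]));b=np.degrees(np.arctan2(*(J-C)[1::-1]))
    print("C",C,"J",J,"dist",np.hypot(*(J-C)[:2]),"red n",len(far),f,"ang",a,"jar",b,"px",cb,sb,cr,sr,bo[1:],"maxr",np.linalg.norm(P-C[:2],axis=1).max())
    return im
E
python3 - <<'E'
from h import *
np.set_printoptions(precision=4,suppress=True)
im=measure()
cv2.imwrite("pics/c1.png",cv2.resize(im[150:290,190:360],None,fx=4,fy=4,interpolation=2)[:,:,::-1])
E
```

```text
Traceback (most recent call last):
  File "h.py", line 20, in measure
    pr,cr,sr=blobs(im,(172,130,60),(180,255,255),(225,165,335,275))
             ~~~~~^^^^^^^^^^^^^^^^^^^^^^^^^^^^^^^^^^^^^^^^^^^^^^^^^
  File "h.py", line 11, in blobs
    i=1+np.argmax(s[1:,4]);return np.argwhere(l==i)[:,::-1],c[i],s[i]
        ~~~~~~~~~^^^^^^^^^
ValueError: attempt to get argmax of an empty sequence
```

```bash
sed -i 's/(172,130,60),(180,255,255)/(0,170,60),(6,255,255)/' h.py
python3 - <<'E'
from h import *
np.set_printoptions(precision=4,suppress=True)
im=r.grab_frame("top");h=cv2.cvtColor(im,cv2.COLOR_RGB2HSV)
print(h[254,274],h[259,272],h[246,274],h[218,280],h[224,207])
cv2.imwrite("pics/c1.png",cv2.resize(im[150:290,190:360],None,fx=4,fy=4,interpolation=2)[:,:,::-1])
measure()
E
```

```text
[  8 150 114] [  2 190 118] [  2 188 122] [ 22  71 133] [116 164  95]
C [0.5458 0.0269 0.106 ] J [0.5198 0.2816 0.05  ] dist 0.2560237102912942 red n 63 [0.4303 0.0512] ang 168.13392710698295 jar 95.84837053892359 px [205.8708 222.7751] [198 215  17  16 209] [272.7164 250.791 ] [269 241   8  20  67] (array([280.985 , 216.9139]), array([272, 208,  19,  19, 267], dtype=int32)) maxr 0.1480839623608559
```

View pics/c1.png

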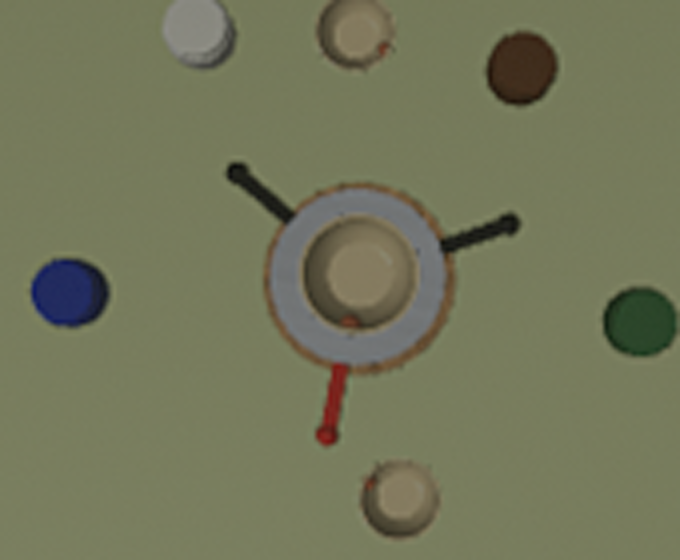

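The crop shows the ball ends at (326,435) for red and (237,173) and (511,223) for black. Their centroid, (358,277), is the wheel axis. The blue jar's top is at (67,292).

Run:
```python
from h import *
np.set_printoptions(precision=4,suppress=True)
f=lambda x,y,z:ray("top",190+(x-1.5)/4,150+(y-1.5)/4,z)[:2]
B=np.array([f(326,435,.06),f(237,173,.06),f(511,223,.06)]);C=B.mean(0)
ang=lambda p:np.degrees(np.arctan2(*(p-C)[::-1]))
J=f(67,292,.064);b=f(359,273,.106)
print(C,[ (np.hypot(*(p-C)),ang(p)) for p in B],"J",J,np.hypot(*(J-C)),ang(J),"bowl rim c",b)
# other bowl near path
print("small bowl",f(400,499,.03),f(362,480,.03), "discs",f(359,278.5,.064))
s=r.observe();R=cv2.Rodrigues(np.array([0,0,s['orientation'][2]]))[0]
print(s['orientation'])
```

```text
[0.5404 0.0328] [(np.float64(0.13560943954455815), np.float64(170.34394274167022)), (np.float64(0.1348513444185215), np.float64(51.111942277492574)), (np.float64(0.136798702484093), np.float64(-68.99815049055671))] J [0.5201 0.2771] 0.24518135110591519 94.73780408338229 bowl rim c [0.5421 0.0308]
small bowl [ 0.3521 -0.0082] [0.3673 0.0248] discs [0.5387 0.0317]
[-3.1411 -0.      0.3568]
```

```bash
cat >> h.py <<'E'
C=np.array([.540,.032])
def rows(targets,g=-1,n=None,start=None):
    """targets: (x,y,z,yawdeg) -> tool-frame rows"""
    if start is None:
        s=r.observe();start=(*s['tcp_pos'],np.degrees(s['orientation'][2]))
        print("now",np.round(start,4),"t",s['time_s'],"F",np.round(s['wrist_force'],1),"q",np.round(s['qpos'],2))
    y=np.radians(start[3]);X=np.array([np.cos(y),np.sin(y),0]);Y=np.array([np.sin(y),-np.cos(y),0])
    for t in targets:
        d=np.array(t[:3])-start[:3]
        print([g,*np.round([d@X,d@Y,-d[2]],4).tolist(),0,0,round(-((t[3]-start[3]+180)%360-180),1)])
def arc(a,rad,off):
    a=np.radians(a);return C+rad*np.array([np.cos(a),np.sin(a)])+off*np.array([-np.sin(a),np.cos(a)])
E
python3 - <<'E'
from h import *
p=arc(170.8,.111,.045);print(p)
rows([(*p,.2,170.8)])
E
```

```text
[0.42323322 0.00532568]
now [ 0.1921 -0.5153  0.231  20.443 ] t 0.25 F [ 0.1 -0.2 -0.4] q [-1.28  0.3   1.52 -0.    1.32 -0.07]
[-1, 0.3984, -0.4071, 0.031, 0, 0, np.float64(-150.4)]
```

Emit:
drive_tool([
  [-1,0.025,-0.025,0,0,0,-9],
  [-1,0.05,-0.05,0,0,0,-19],
  [-1,0.075,-0.076,0,0,0,-28],
  [-1,0.1,-0.102,0,0,0,-38],
  [-1,0.125,-0.127,0,0,0,-47],
  [-1,0.15,-0.153,0,0,0,-56],
  [-1,0.175,-0.178,0,0,0,-66],
  [-1,0.2,-0.204,0,0,0,-75],
])

```text
time_s: 1.25
tcp_pos: [0.3085, -0.2533, 0.2313]
orientation: [3.141, 0.0, 1.671]
wrist_force: [1.1, -0.5, -0.0]
grip_width: 0.0
```

Run:
```python
from h import *
p=arc(170.8,.111,.045);rows([(*p,.2,170.8)])
```

```text
now [ 0.3085 -0.2533  0.2313 95.7451] t 1.25 F [ 1.1 -0.5 -0. ] q [-0.78 -0.04  1.91  0.    1.28 -0.88]
[-1, 0.2458, 0.14, 0.0313, 0, 0, np.float64(-75.1)]
```

Emit:
drive_tool([
  [-1,0.031,0.0175,0,0,0,-9],
  [-1,0.0615,0.035,0,0,0,-19],
  [-1,0.092,0.0525,0,0,0,-28],
  [-1,0.123,0.07,0,0,0,-38],
  [-1,0.1535,0.0875,0,0,0,-47],
  [-1,0.184,0.105,0,0,0,-56],
  [-1,0.215,0.1225,0.015,0,0,-66],
  [-1,0.2458,0.14,0.031,0,0,-75],
])

```text
time_s: 2.25
tcp_pos: [0.4247, 0.0048, 0.2]
orientation: [3.142, 0.001, 2.98]
wrist_force: [0.0, -0.2, -0.2]
grip_width: -0.0002
```

Run:
```python
from h import *
np.set_printoptions(precision=4,suppress=True)
p=arc(170.8,.111,.045);rows([(*p,.2,170.8),(*p,.048,170.8)])
im=r.grab_frame("wrist");cv2.imwrite("pics/w1.png",im[:,:,::-1]);c=r.calibration("wrist")
# expected pixels of red ball and axis-side points
T=np.linalg.inv(c["world_from_camera"])
for P in ([*arc(170.8,.135,0),.058],[*arc(170.8,.074,0),.064],[*p,.048]):
    q=T@[*P,1];print(np.round([c['fx']*q[0]/q[2]+c['cx'],c['fy']*q[1]/q[2]+c['cy']],0))
```

```text
now [  0.4247   0.0048   0.2    170.7586] t 2.25 F [ 0.  -0.2 -0.2] q [-0.07  0.05  1.89 -0.    1.2  -1.48]
[-1, 0.0016, 0.0003, 0.0, 0, 0, np.float64(-0.0)]
[-1, 0.0016, 0.0003, 0.152, 0, 0, np.float64(-0.0)]
[338. 164.]
[336. 240.]
[281. 191.]
```

View pics/w1.png

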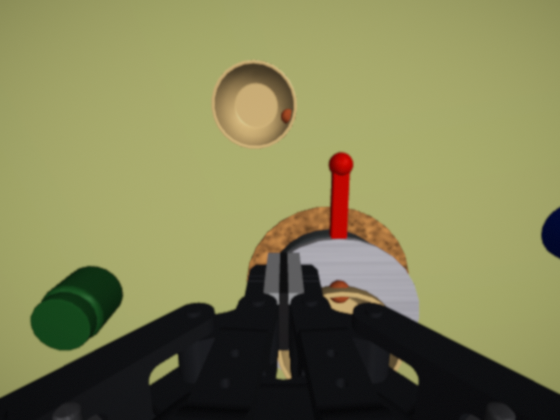

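The wrist view confirms the estimate: the red ball is at (341,164), within 3 px of where I predicted it. The finger is beside the arm on its counterclockwise side with clear space below, so I'll go down.

Emit:
drive_tool([
  [-1,0.002,0,0.03,0,0,0],
  [-1,0.002,0,0.06,0,0,0],
  [-1,0.002,0,0.09,0,0,0],
  [-1,0.002,0,0.115,0,0,0],
  [-1,0.002,0,0.135,0,0,0],
  [-1,0.002,0,0.145,0,0,0],
  [-1,0.002,0,0.152,0,0,0],
])

```text
time_s: 3.18
tcp_pos: [0.4225, 0.0039, 0.0482]
orientation: [3.142, 0.0, 2.975]
wrist_force: [-0.2, 0.3, -0.4]
grip_width: -0.0001
```

Run:
```python
from h import *
np.set_printoptions(precision=4,suppress=True)
# finger offset assume 0.021 at contact: first approach
rows([(*arc(170.8,.111,o),.048,170.8) for o in (.04,.035,.031,.028,.025,.023,.021,.019)])
```

```text
now [  0.4225   0.0039   0.0482 170.4372] t 3.175 F [-0.2  0.3 -0.4] q [-0.08  0.29  2.03  0.    0.82 -1.48]
[-1, -0.0005, 0.0065, 0.0002, 0, 0, np.float64(-0.4)]
[-1, -0.0005, 0.0115, 0.0002, 0, 0, np.float64(-0.4)]
[-1, -0.0004, 0.0155, 0.0002, 0, 0, np.float64(-0.4)]
[-1, -0.0004, 0.0185, 0.0002, 0, 0, np.float64(-0.4)]
[-1, -0.0004, 0.0215, 0.0002, 0, 0, np.float64(-0.4)]
[-1, -0.0004, 0.0235, 0.0002, 0, 0, np.float64(-0.4)]
[-1, -0.0004, 0.0255, 0.0002, 0, 0, np.float64(-0.4)]
[-1, -0.0004, 0.0275, 0.0002, 0, 0, np.float64(-0.4)]
```

Emit:
drive_tool([
  [-1,0,0.004,0,0,0,0],
  [-1,0,0.008,0,0,0,0],
  [-1,0,0.012,0,0,0,0],
  [-1,0,0.016,0,0,0,0],
  [-1,0,0.019,0,0,0,0],
  [-1,0,0.022,0,0,0,0],
  [-1,0,0.025,0,0,0,0],
  [-1,0,0.028,0,0,0,0],
])

```text
time_s: 4.18
tcp_pos: [0.4269, 0.0317, 0.0482]
orientation: [-3.141, -0.0, 2.975]
wrist_force: [-1.6, -1.8, 1.8]
grip_width: 0.0
```

Run:
```python
from h import *
np.set_printoptions(precision=4,suppress=True)
im=r.grab_frame("wrist");cv2.imwrite("pics/w2.png",im[:,:,::-1])
# push: tool angle a, offset .018
rows([(*arc(a,.111,.018),.048,a) for a in np.linspace(168,147,8)])
```

```text
now [  0.427    0.0319   0.0483 170.4481] t 4.225 F [-0.5 -0.3  0.8] q [-0.01  0.3   2.02 -0.    0.83 -1.42]
[-1, 0.0002, 0.0056, 0.0003, 0, 0, np.float64(2.4)]
[-1, 0.0007, 0.0115, 0.0003, 0, 0, np.float64(5.4)]
[-1, 0.001, 0.0174, 0.0003, 0, 0, np.float64(8.4)]
[-1, 0.0009, 0.0232, 0.0003, 0, 0, np.float64(11.4)]
[-1, 0.0005, 0.0291, 0.0003, 0, 0, np.float64(14.4)]
[-1, -0.0002, 0.035, 0.0003, 0, 0, np.float64(17.4)]
[-1, -0.0012, 0.0408, 0.0003, 0, 0, np.float64(20.4)]
[-1, -0.0025, 0.0465, 0.0003, 0, 0, np.float64(23.4)]
```

View pics/w2.png

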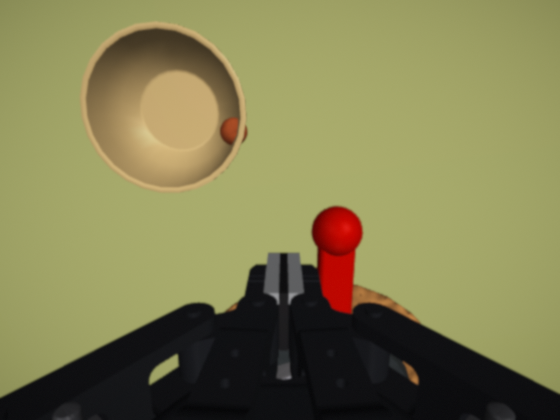

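The wrist view shows the fingertip at (283,260), right beside the red arm and inboard of its ball at (337,230). I'll push along the arc.

Emit:
drive_tool([
  [-1,0,0.0055,0,0,0,2.4],
  [-1,0.0005,0.0115,0,0,0,5.4],
  [-1,0.001,0.0175,0,0,0,8.4],
  [-1,0.001,0.023,0,0,0,11.4],
  [-1,0.0005,0.029,0,0,0,14.4],
  [-1,0,0.035,0,0,0,17.4],
  [-1,-0.001,0.041,0,0,0,20.4],
  [-1,-0.0025,0.0465,0,0,0,23.4],
])

```text
time_s: 5.22
tcp_pos: [0.4369, 0.0771, 0.0481]
orientation: [-3.141, -0.001, 2.565]
wrist_force: [-2.1, -2.4, 1.3]
grip_width: 0.0001
```

Run:
```python
from h import *
np.set_printoptions(precision=4,suppress=True)
im=r.grab_frame("wrist");cv2.imwrite("pics/w3.png",im[:,:,::-1])
rows([(*arc(a,.111,.018),.048,a) for a in np.linspace(144,123,8)])
```

```text
now [  0.4372   0.0775   0.0482 146.8053] t 5.275 F [-0.8  0.  -0.9] q [ 0.09  0.33  1.97  0.    0.84 -0.9 ]
[-1, 0.0008, 0.0056, 0.0002, 0, 0, np.float64(2.8)]
[-1, 0.0013, 0.0115, 0.0002, 0, 0, np.float64(5.8)]
[-1, 0.0015, 0.0174, 0.0002, 0, 0, np.float64(8.8)]
[-1, 0.0014, 0.0232, 0.0002, 0, 0, np.float64(11.8)]
[-1, 0.001, 0.0291, 0.0002, 0, 0, np.float64(14.8)]
[-1, 0.0003, 0.035, 0.0002, 0, 0, np.float64(17.8)]
[-1, -0.0008, 0.0407, 0.0002, 0, 0, np.float64(20.8)]
[-1, -0.0021, 0.0465, 0.0002, 0, 0, np.float64(23.8)]
```

View pics/w3.png

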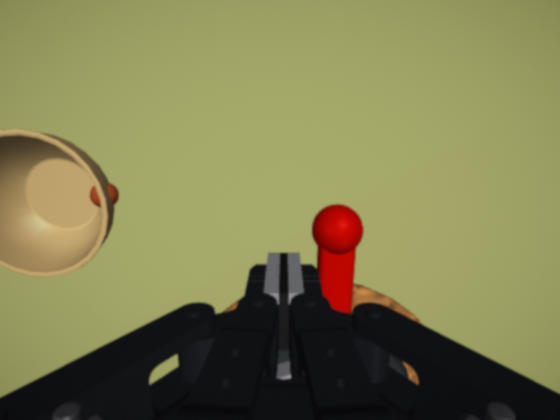

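The ball is still at (337,230), so the arm follows the fingertip exactly. Its angle is about the tool yaw, 147°. I'll continue.

Emit:
drive_tool([
  [-1,0.0005,0.0055,0,0,0,2.8],
  [-1,0.001,0.0115,0,0,0,5.8],
  [-1,0.0015,0.0175,0,0,0,8.8],
  [-1,0.0015,0.023,0,0,0,11.8],
  [-1,0.001,0.029,0,0,0,14.8],
  [-1,0.0005,0.035,0,0,0,17.8],
  [-1,-0.001,0.0405,0,0,0,20.8],
  [-1,-0.002,0.0465,0,0,0,23.8],
])

```text
time_s: 6.28
tcp_pos: [0.464, 0.1149, 0.0481]
orientation: [-3.141, -0.0, 2.15]
wrist_force: [-1.2, -1.9, -0.5]
grip_width: 0.0001
```

Run:
```python
from h import *
rows([(*arc(a,.111,.018),.048,a) for a in np.linspace(120,103,6)])
```

```text
now [4.64000e-01 1.14900e-01 4.81000e-02 1.23196e+02] t 6.275 F [-1.2 -1.9 -0.5] q [ 0.17  0.39  1.88 -0.    0.87 -0.41]
[-1, 0.0009, 0.0064, 0.0001, 0, 0, np.float64(3.2)]
[-1, 0.0014, 0.0131, 0.0001, 0, 0, np.float64(6.6)]
[-1, 0.0015, 0.0197, 0.0001, 0, 0, np.float64(10.0)]
[-1, 0.0012, 0.0264, 0.0001, 0, 0, np.float64(13.4)]
[-1, 0.0005, 0.033, 0.0001, 0, 0, np.float64(16.8)]
[-1, -0.0006, 0.0396, 0.0001, 0, 0, np.float64(20.2)]
```

Emit:
drive_tool([
  [-1,0.001,0.0065,0,0,0,3.2],
  [-1,0.0015,0.013,0,0,0,6.6],
  [-1,0.0015,0.0195,0,0,0,10],
  [-1,0.001,0.0265,0,0,0,13.4],
  [-1,0.0005,0.033,0,0,0,16.8],
  [-1,-0.0005,0.0395,0,0,0,20.2],
])

```text
time_s: 7.02
tcp_pos: [0.4973, 0.1363, 0.0481]
orientation: [-3.141, -0.0, 1.797]
wrist_force: [-2.3, 0.8, 0.1]
grip_width: 0.0004
```

Run:
```python
from h import *
rows([(*arc(a,.111,.018),.048,a) for a in (101,99,97,95.5,94.7)])
im=r.grab_frame("wrist");cv2.imwrite("pics/w4.png",im[:,:,::-1])
im=r.grab_frame("top");cv2.imwrite("pics/c2.png",cv2.resize(im[150:290,190:360],None,fx=4,fy=4,interpolation=2)[:,:,::-1])
```

```text
now [4.973000e-01 1.363000e-01 4.810000e-02 1.029861e+02] t 7.025 F [-2.3  0.8  0.1] q [ 0.2   0.46  1.78  0.    0.91 -0.03]
[-1, 0.0003, 0.004, 0.0001, 0, 0, np.float64(2.0)]
[-1, 0.0008, 0.0079, 0.0001, 0, 0, np.float64(4.0)]
[-1, 0.0011, 0.0119, 0.0001, 0, 0, np.float64(6.0)]
[-1, 0.0012, 0.0148, 0.0001, 0, 0, np.float64(7.5)]
[-1, 0.0012, 0.0164, 0.0001, 0, 0, np.float64(8.3)]
```

View pics/w4.png

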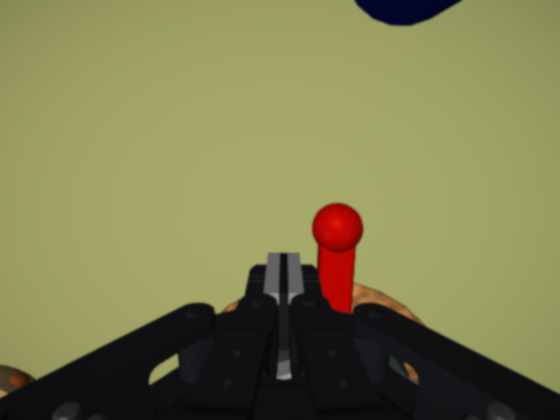

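View pics/c2.png

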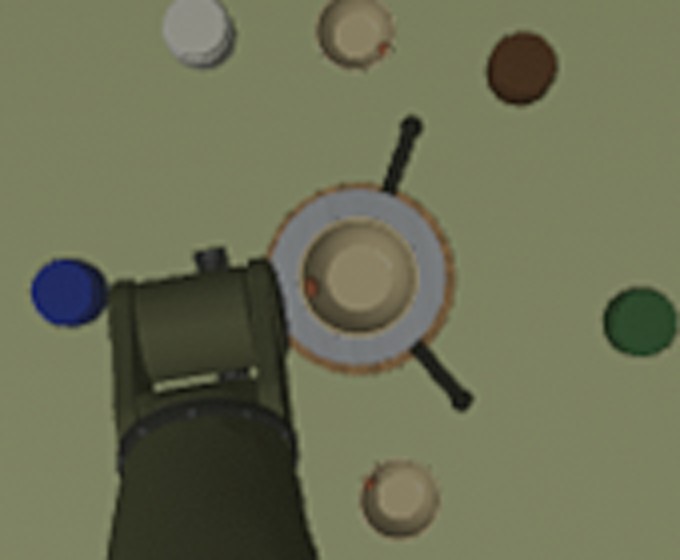

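The arm is at about 103° and the bowl is still centred with its spot, at (311,287), following the arm. That leaves a final push of about 8°, done slowly.

Emit:
drive_tool([
  [-1,0.0005,0.004,0,0,0,2],
  [-1,0.001,0.008,0,0,0,4],
  [-1,0.001,0.0115,0,0,0,6],
  [-1,0.001,0.0145,0,0,0,7.5],
  [-1,0.001,0.0158,0,0,0,8],
  [-1,0.001,0.0158,0,0,0,8],
])

```text
time_s: 7.88
tcp_pos: [0.5128, 0.1407, 0.0483]
orientation: [3.141, 0.0, 1.659]
wrist_force: [0.1, 0.8, -1.3]
grip_width: -0.0
```

Emit:
drive_tool([
  [-1,0,-0.006,0,0,0,0],
  [-1,0,-0.015,0,0,0,0],
  [-1,0,-0.03,0,0,0,0],
  [-1,0,-0.03,-0.025,0,0,0],
  [-1,0,-0.03,-0.06,0,0,0],
  [-1,0,-0.03,-0.1,0,0,0],
  [-1,0,-0.03,-0.14,0,0,0],
  [-1,0,-0.03,-0.17,0,0,0],
])

```text
time_s: 8.88
tcp_pos: [0.4823, 0.138, 0.2201]
orientation: [3.14, -0.0, 1.659]
wrist_force: [-0.0, -0.9, -0.4]
grip_width: 0.0003
```

Run:
```python
from h import *
rows([(.33,-.12,.25,95)])
```

```text
now [ 0.4823  0.138   0.2201 95.0522] t 8.875 F [-0.  -0.9 -0.4] q [ 0.21  0.2   1.67 -0.    1.27  0.12]
[-1, -0.2436, -0.1745, -0.0299, 0, 0, np.float64(0.1)]
```

Emit:
drive_tool([
  [-1,-0.035,-0.025,-0.01,0,0,0],
  [-1,-0.07,-0.05,-0.02,0,0,0],
  [-1,-0.105,-0.075,-0.03,0,0,0],
  [-1,-0.14,-0.1,-0.03,0,0,0],
  [-1,-0.175,-0.125,-0.03,0,0,0],
  [-1,-0.21,-0.15,-0.03,0,0,0],
  [-1,-0.24,-0.17,-0.03,0,0,0],
  [-1,-0.24,-0.17,-0.03,0,0,0],
])

```text
time_s: 9.88
tcp_pos: [0.3334, -0.117, 0.2483]
orientation: [3.141, 0.001, 1.656]
wrist_force: [-0.0, 0.1, -0.8]
grip_width: 0.0001
```

Run:
```python
from h import *
np.set_printoptions(precision=4,suppress=True)
im=measure(np.array([.540,.032,.06]))
cv2.imwrite("pics/c3.png",cv2.resize(im[150:290,190:360],None,fx=4,fy=4,interpolation=2)[:,:,::-1])
```

```text
C [0.54  0.032 0.06 ] J [0.5198 0.2815 0.05  ] dist 0.2503131334094365 red n 58 [0.5324 0.1474] ang 93.78170915618533 jar 94.6213821823906 px [205.9048 222.7524] [198 215  17  16 210] [246.    220.125] [237 219  20   4  64] (array([280.7538, 217.5152]), array([272, 208,  19,  19, 264], dtype=int32)) maxr 0.1429931575031469
```

View pics/c3.png

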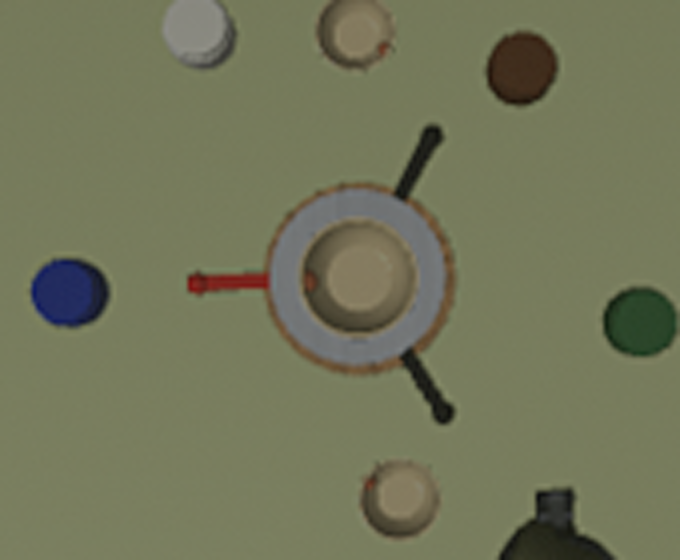

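The red arm runs from (267,281) to (197,284) and points at the blue jar at (68,292), with an error of about 1° (4 mm or less). The bowl is centred, the jars have not moved and the hand is clear.

```bash
python3 -c "
from plant import r
print(r.job_done())"
```

```text
the job is handed in; nothing more can be done
None
```

The wheel is turned, the red arm points at the blue jar, and I handed the job in at about 10 s of the 48 s allowed; the hand-in gives no verdict. I pushed the red arm clockwise by about 76° with the shut fingertip, at roughly 0.4 rad/s, then backed off and raised the hand clear. The wrist force readings I took during the push were all under 4 N.

- **Aim:** in the last top view the red arm is at about 93.8° and the jar at about 94.6°. That puts the arm's line about 4 mm from the jar's centre, against the 20 mm allowed.
- **Bowl:** it looks centred in the picture, with its spot over the red arm.
- **Other objects:** in the last view the four jars are where they started by eye. I did not check the vase, brush and firewood after the move, but the hand did not go near them at table height.
- **Wheel at rest:** I did not check this with a second picture. The last one was taken about 2 s after the push ended.
- **Disagreement:** my first automatic fit of the bowl put the wheel's axis about 8 mm off because of shading. I used the average position of the three arm ends instead, and the wrist camera agreed with that.

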